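# Hold the stem loupe in focus over a clay medallion

## Robot

A 6-joint arm with a two-finger parallel gripper is mounted at the origin on the work surface. World frame = base frame: x ahead of the robot, y to its left, z up, the work surface at z = 0. Lengths are in m, angles in degrees, forces in N, time in s.
With the tool pointing down it reaches from about 0.35 to 0.875 m from the base axis. Payload 4.2 kg.
Tool frame: the origin (TCP) lies midway between the tips of the shut fingers; the grasp point (between the pads) lies 19 mm behind it; z points along the fingers, y is the line along which they close (so a half turn about z gives the same grasp; the last joint's range is limited). The gripper opens to 87 mm and grips with 3 to 60 N. Pads are 19 mm wide; open, the fingers measure 117 mm over their backs; the gripper's body (75 mm by 190 mm) begins 51 mm behind the grasp point.
Start: joints at [89.015, 22.042, 0.453, 0, -68.411, -14.817], TCP at [0.17, 0.601, 0.223] pointing down, gripper open.
Joint ranges: [-179.83, 179.83], [-69.29, 118.12], [-61.27, 80.66], [-181.25, 117.63], [-171.15, -9.14], [-177.46, 177.46]. Speed limits (degrees/s): [159.86, 159.86, 180, 180, 180, 180].

## Interface

Orientations are given as a 3x3 rotation matrix whose columns are the frame's x, y, z axes.
In Python, from station import r gives the robot as it stands.
- The arm moves only by the tool hand_motion, called after "Call:" in YAML: its name, and indented under it one key for each argument. Schema: {"type":"object","properties":{"segments":{"type":"array","items":{"type":"array","items":{"type":"array","items":{"type":"number"},"minItems":7,"maxItems":7},"minItems":1,"maxItems":8},"minItems":1,"maxItems":1},"only":{"type":"string"},"quiet":{"type":"boolean"},"lines":{"type":"string"}},"required":["segments"],"additionalProperties":false}. segments is a list that holds a single list of rows (three levels of brackets), with 1 to 8 rows, each of 7 numbers: the opening from 0.0 (shut) to 1.0 (fully open), then dx, dy, dz in m, then a rotation vector rx, ry, rz in degrees; each row is the pose to reach, as a shift and turn from the pose commanded when the call began, along the tool's axes at that moment; what a row does not reach only later rows make up. A row lasts 1/10 s, in which the tool goes at most 0.05 m and 8.59 degrees, less where a joint would pass 70% of its speed; a pose out of reach is approached as far as the arm can. The fingers move at their own pace and stop on an object; the grip force is fixed at half the most. Time passes only in rows, so rows that do not move let the fingers close. The tool returns the time, the measured TCP pose, the force, the opening and the grip force at its end. only (a regular expression) keeps the lines of the reply that match it, lines (a string "A,B") keeps lines A to B, and quiet returns only ok. Input that does not fit is refused with a message, and nothing moves.
- r.sense(): the state, without advancing time (a new reading comes with each control period).
- r.capture(name): name is "scene" or "top"; returns a dict with "pixels" (480x640x3 uint8, red, green, blue), "z_map" (480x640 float32, m along the optical axis (not along the pixel's ray), 0 where there is no reading), "K" (3x3 intrinsics, pixels), "distortion" ([k1, k2, p1, p2, k3] as OpenCV has them; the pictures are not rectified), "world_from_camera" (4x4, takes a point from camera to world coordinates). Camera axes: x right, y up, looking along -z (the intrinsics and any distortion apply to the point x, -y, -z); pixel columns grow to the right and rows downward; lengths in m; the calibration is good to about 2 mm. A picture is of the moment at which its call begins.
- r.finish_job(): hands the job in; it is judged then, once.
The state is a dict: "time_s": time; "joints": joint angles; "joint_velocities": joint speeds; "effort": joint torques, N m; "tcp_pos": TCP position; "ee_rot": TCP orientation; "wrist_force": force on the tool from outside, world axes, zero at the start; "moment": the same for the moment, N m; "gripper_width": opening from 0.0 (shut) to 1.0 (fully open); "gripper_force": force on a finger pad.
Only numpy, scipy, OpenCV 4.12 (cv2) and the standard library are available. Lean on these libraries where they do the work, as an engineer would, in place of code of your own. Each camera call takes 0.05 s, during which the arm holds its last target. There are 200 camera calls.

## Task

Lift the loupe out of its wooden holder, put its stem down through the eye of the brass lug on the stand, and bring the lens level and centred over the clay medallion, at the focal height marked by the red collar. Finish while still holding it there, steady, in the gripper; nothing is put down or let go. Do not touch the medallion, shift the collar or disturb the other things on the bench.

Things in the scene. Friction and masses are not known exactly. Their poses are not given: they have to be found in the camera images.
- loupe: Loupe on a vertical stem, about 180 g. Origin: on the stem axis, at mid-thickness of the lens; z up along the stem, x from stem to lens. A flat steel arm (14 wide, 8 thick, x -10 to +50, centred on the lens plane) joins stem and lens. It starts upright, stem in the hole of the holder, arm resting on the holder top, origin 84 mm above the table.
- grip (a point): Middle of the rust-red square grip on top of the loupe, 28 mm above its origin on the stem axis. 20 x 20 mm, 40 tall (8 to 48 mm above the lens plane), faces square to the loupe x and y axes: grasp it from above, either way round.
- lens (a point): Centre of the lens of the loupe, 80 mm from the stem along the loupe's x axis, in the lens plane. Glass in a black ring frame of 66 mm outside diameter, 10 mm thick (5 above and below this point).
- stem_tip (a point): Lower end of the loupe stem, on its axis, 78 mm below the loupe's origin. The stem is a round steel rod, 10 mm diameter, with a tapered tip.
- holder: Light wood block 60 x 60 x 80 mm high, fixed to the table, with a vertical 14 mm through hole in its centre in which the stem of the loupe starts. Origin: centre of its underside, on the table; z up.
- stand: Inspection stand fixed to the table: dark wood base 220 (x) x 180 (y) x 12 mm. Origin: centre of its underside; z up. On it: the medallion at x +30, y 0; a dark post at x -84 that carries a brass lug, its eye at x -50, y 0; a steel gauge rod (8 mm diameter, top at 165 mm) at x +30, y +65 that carries the red collar.
- eye (a point): Centre of the round vertical 16 mm through hole (the eye) in the brass lug, at the lug's top face, 75 mm above the table. Lug 60 x 36 x 10 mm thick; below it is free space down to the stand's base (top at 12 mm). The medallion's centre is 80 mm from the eye, as far as the lens is from the stem.
- collar_mid (a point): Mid-height, on its axis, of the red collar (18 mm diameter, 14 mm tall) on the gauge rod. Its height is the focal height for the lens plane and varies, 113 to 133 mm above the table. The collar can slide on the rod (about 4 N of friction): leave it where it is.
- medallion: Loose grey clay medallion with a small flower relief, 64 mm diameter, 14 mm thick (relief to 19 mm), lying on the stand. Origin: centre of its underside, 12 mm above the table.
- figurine: Loose plaster figurine (bystander), 64 mm diameter, 115 mm tall. Origin: centre of its underside.
- blank: Loose round terracotta blank (bystander), 72 mm diameter, 13 mm thick. Origin: centre of its underside.
- slip_jar: Loose jar with blue cap (bystander), 64 mm diameter, 90 mm tall. Origin: centre of its underside.
- bowl: Loose white bowl (bystander), 110 mm diameter, 45 mm tall. Origin: centre of its underside.
- spatula: Loose wooden modelling spatula (bystander), 190 mm long, lying along its x axis.
- brush: Loose brush (bystander), 180 mm long, lying along its x axis.

How it is judged (in metres and radians):
On the way, in this order (a step that is already met when the one before it is completed fails the run):
1. the loupe's stem is lifted clear of the holder (z of stem_tip in the frame of holder above 0.083 m and contact force between the fingers and loupe above 1 N), for 0.1 s.
2. the stem is through the eye of the lug (z of stem_tip in the frame of eye below -0.01 m and horizontal distance between stem_tip and eye below 0.008 m and angle between loupe's own z axis and vertical below 0.1 rad), for 0.1 s.
At the end, for the whole second after the job is handed in: Fingers hold the loupe still (20 mm/s): stem tip 10 mm or more below the lug top, within 8 mm of the eye axis; tilt under 0.10 rad; lens within 7 mm of the collar height and 10 mm of the medallion centre; under 5 N on the stand; medallion untouched (5 mm), collar unshifted (4 mm) (all of step 2 and z of lens in the frame of collar_mid between -0.007 and 0.007 m and horizontal distance between lens and medallion below 0.01 m and contact force between the fingers and loupe above 1 N and contact force between loupe and stand below 5 N and contact force between loupe and medallion below 0.3 N and linear speed of loupe below 0.02 m/s and distance of collar_mid from where it was at the start of the episode below 0.004 m and distance of medallion from where it was at the start of the episode below 0.005 m); the arm keeps its last pose, push and grip.
It fails at once if the medallion is touched by the loupe or the robot (contact force between any of loupe, the arm, the fingers and medallion above 0.5 N).
It fails at once if the collar is shifted by more than 4 mm (distance of collar_mid from where it was at the start of the episode above 0.004 m).
It fails at once if a bystander is moved by more than 15 mm (distance of any of figurine, blank, slip_jar, bowl, spatula, brush from where it was at the start of the episode above 0.015 m).
It also fails if it takes over 40 s, if anything falls off the work surface, if the arm or the gripper's body presses on something with over 40 N, if the wrist force passes 120 N, or if a joint passes its speed limit or range.

## Working session

There is one attempt and no reset: what is moved stays moved. The work goes in short steps, Python scripts to look and compute and a tool call to move; the robot and the scene stay as the last step left them, time stands still between calls to the robot, and variables do not carry over. Pictures are saved under pics/ and viewed, at most 10 in all, crops included, and the job is handed in when it is done.

```bash
ls; mkdir -p pics; python3 - <<'E'
from station import r
import numpy as np, cv2
for n in("scene","top"):
    c=r.capture(n); np.savez(f"{n}0.npz",**c); cv2.imwrite(f"pics/{n}0.png",c["pixels"][...,::-1])
    print(n,np.round(c["K"],1).tolist(),c["distortion"],np.round(c["world_from_camera"],3).tolist())
s=r.sense(); print(s["tcp_pos"],np.round(s["ee_rot"],4).tolist(),s["time_s"])
E
```

```text
pics
station.py
scene [[599.9, 0.0, 324.7], [0.0, 599.9, 240.6], [0.0, 0.0, 1.0]] [-0.19447406  0.          0.          0.          0.        ] [[0.501, -0.497, 0.708, 1.646], [0.865, 0.277, -0.418, -0.647], [0.012, 0.822, 0.569, 0.974], [0.0, 0.0, 0.0, 1.0]]
top [[472.0, 0.0, 314.5], [0.0, 472.0, 235.6], [0.0, 0.0, 1.0]] [0.0331973 0.        0.        0.        0.       ] [[0.024, 0.992, -0.125, 0.46], [-1.0, 0.023, -0.013, -0.012], [-0.01, 0.125, 0.992, 1.307], [0.0, 0.0, 0.0, 1.0]]
[0.17002237 0.60087554 0.22157736] [[0.9622, -0.2724, -0.0004], [-0.2724, -0.9622, -0.0019], [0.0001, 0.0019, -1.0]] 0.1
```

View pics/top0.png

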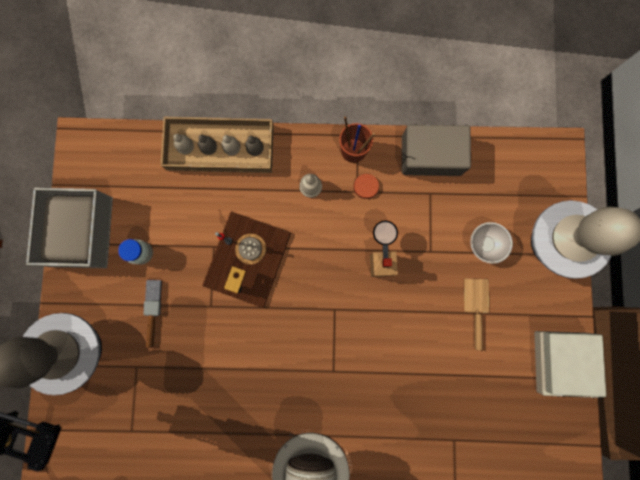

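View pics/scene0.png

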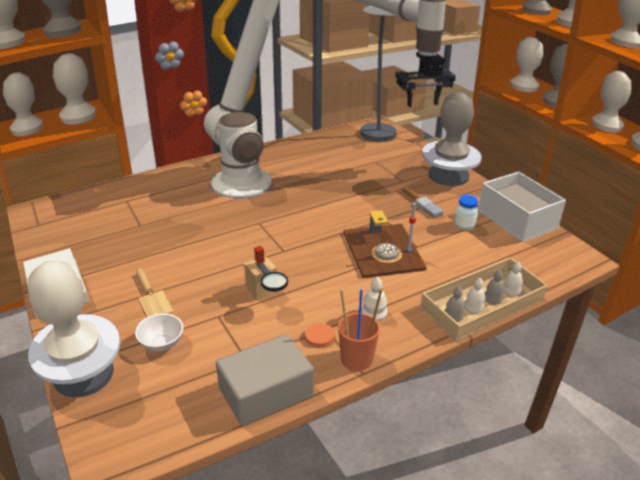

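The top view shows the loupe (red grip ≈(387,262), lens ≈(385,233)), the stand (lug ≈(236,279), medallion ≈(251,248), collar ≈(221,237)). In the scene view the grip is ≈(259,255), the lug ≈(378,219) and the collar ≈(412,220). I'll zoom in for detail.

```bash
python3 - <<'E'
import numpy as np, cv2
t=np.load("top0.npz")["pixels"][...,::-1]; s=np.load("scene0.npz")["pixels"][...,::-1]
z=lambda im,x,y,w,h,k:cv2.resize(im[y:y+h,x:x+w],None,fx=k,fy=k,interpolation=cv2.INTER_CUBIC)
a=np.hstack([z(t,200,205,100,75*4//3,4),z(t,345,210,100,100,4)])
cv2.imwrite("pics/zt.png",a)
b=np.hstack([z(s,335,190,100,100,4),z(s,230,230,100,100,4)])
cv2.imwrite("pics/zs.png",b)
E
```

```text
(no output)
```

View pics/zt.png

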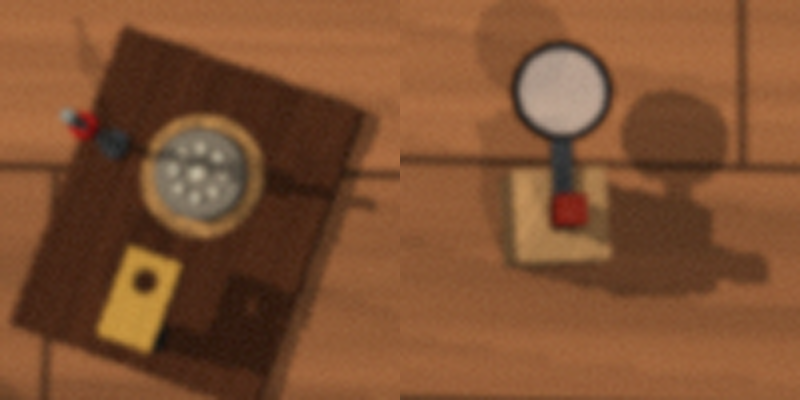

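View pics/zs.png

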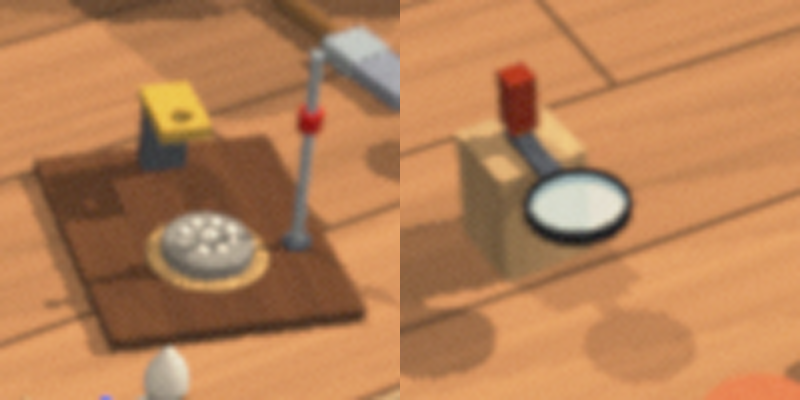

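The zooms show the eye at about (236,275) in top and (380,219) in scene, with the collar about (220.5,236) and (412.5,220). The lens is clear in both views. Next I'll measure with masks and rays.

```bash
cat > h.py <<'E'
import numpy as np, cv2
def rays(c,px):
    K=np.array(c["K"]);T=np.array(c["world_from_camera"])
    u=cv2.undistortPoints(np.array(px,float).reshape(-1,1,2),K,np.array(c["distortion"]))[:,0]
    return T[:3,3],np.c_[u[:,0],-u[:,1],-np.ones(len(u))]@T[:3,:3].T
def onz(c,px,z):
    o,d=rays(c,px); return o+d*((z-o[2])/d[:,2])[:,None]
def tri(c1,p1,c2,p2):
    o1,d1=rays(c1,[p1]);o2,d2=rays(c2,[p2]);d1=d1[0];d2=d2[0]
    A=np.c_[d1,-d2];s=np.linalg.lstsq(A,o2-o1,rcond=None)[0]
    a=o1+s[0]*d1;b=o2+s[1]*d2
    return (a+b)/2,np.linalg.norm(a-b)
def mask(c,box,lo,hi):
    x,y,w,h=box;m=np.zeros((480,640),np.uint8)
    hsv=cv2.cvtColor(c["pixels"],cv2.COLOR_RGB2HSV_FULL).astype(int)
    hsv[...,0]=(hsv[...,0]+128)%256   # red at 128
    k=np.all((hsv>=lo)&(hsv<=hi),-1)
    m[y:y+h,x:x+w]=k[y:y+h,x:x+w]; 
    n,l,s,ce=cv2.connectedComponentsWithStats(m); i=1+np.argmax(s[1:,4])
    return (l==i).astype(np.uint8),ce[i],s[i,4]
def cen(m):
    M=cv2.moments(m,True); return np.array([M["m10"],M["m01"]])/M["m00"]
def hole(m):   # largest inner contour, darkness region
    cs,hi=cv2.findContours(m,cv2.RETR_CCOMP,cv2.CHAIN_APPROX_NONE)
    f=np.zeros_like(m)
    for i,k in enumerate(cs):
        if hi[0][i][3]<0: cv2.drawContours(f,cs,i,1,-1)
    return cen(f*(1-m)),cen(f),int((f*(1-m)).sum()),f
E
python3 - <<'E'
from h import *
t=dict(np.load("top0.npz"));s=dict(np.load("scene0.npz"))
P=lambda n,v:print(n,np.round(v,4).tolist() if not np.isscalar(v) else round(v,4))
Y=((145,140,110),(170,256,256)); R=((118,170,90),(134,256,256))
lt,_,a=mask(t,(200,205,100,100),*Y); ls,_,b=mask(s,(360,200,35,30),*Y); print("lug px",a,b)
ht,ft,na,_=hole(lt);hs,_,nb,_=hole(ls); print(ht,na,hs,nb)
P("eye top",onz(t,[ht],.075)[0]);P("eye scene",onz(s,[hs],.075)[0]); P("eye tri",tri(t,ht,s,hs)[0])
P("lugcen top",onz(t,[ft],.075)[0])
(ct,_,n1),(cs,_,n2)=mask(t,(210,228,20,15),*R),mask(s,(405,210,15,20),*R)
print("collar px",cen(ct),n1,cen(cs),n2); x,e=tri(t,cen(ct),s,cen(cs));P("collar",x);P("gap",e)
(gt,_,n1),(gs,_,n2)=mask(t,(378,250,20,20),*R),mask(s,(250,240,20,35),*R)
print("grip px",n1,n2,cen(gt),cen(gs));P("grip tri",tri(t,cen(gt),s,cen(gs))[0]);P("grip top z132",onz(t,[cen(gt)],.130)[0])
# lens: dark ring+glass by brightness
for n,c,bx in(("top",t,(370,218,30,28)),("scene",s,(360-100,268,30,26))):
    m,_,k=mask(c,bx,(0,0,0),(256,256,70)); 
    q=hole(m); print("lens",n,k,q[0],q[2]);P("",onz(c,[q[0]],.084 )[0])
for n,c,bx,z in(("top",t,(235,232,32,34),.026),("scene",s,(372,240,30,24),.026)):
    m,_,k=mask(c,bx,(0,0,60),(256,75,256)); print("med",n,k,cen(m));P("",onz(c,[cen(m)],z)[0])
b,_,k=mask(t,(195,200,110,115),(0,0,0),(256,256,85)); cnt=max(cv2.findContours(b,0,1)[0],key=cv2.contourArea)
print(k,cv2.minAreaRect(cnt))
q=cv2.boxPoints(cv2.minAreaRect(cnt));P("base",onz(t,q,.012))
E
```

```text
lug px 2202 800
[247.94791667 219.29166667] 96 [380.42465753 209.10958904] 73
eye top [0.6545, 0.1811, 0.075]
eye scene [0.4674, 0.2329, 0.075]
eye tri [0.6245, 0.1429, 0.1913]
lugcen top [0.6552, 0.1799, 0.075]
collar px [221.09090909 236.27272727] 22 [411.95238095 220.        ] 21
collar [0.6026, 0.2411, 0.1117]
gap 0.0022
grip px 47 15 [386.78723404 262.08510638] [258.6 253. ]
grip tri [0.5461, -0.182, 0.1155]
grip top z132 [0.5458, -0.1782, 0.13]
lens top 35 [nan nan] 0
 [nan, nan, nan]
lens scene 56 [nan nan] 0
 [nan, nan, nan]
med top 359 [249.80501393 248.09749304]
 [0.5828, 0.1804, 0.026]
med scene 294 [386.43537415 250.91836735]
 [0.5904, 0.1722, 0.026]
3913 ((247.98013305664062, 260.4844665527344), (68.91719818115234, 80.92501068115234), 19.592281341552734)
base [[0.4745, 0.3085, 0.012], [0.6871, 0.2445, 0.012], [0.6264, 0.0617, 0.012], [0.4164, 0.129, 0.012]]h.py:22: RuntimeWarning: invalid value encountered in divide
  M=cv2.moments(m,True); return np.array([M["m10"],M["m01"]])/M["m00"]
```

```bash
python3 - <<'E'
from h import *
t=dict(np.load("top0.npz"));s=dict(np.load("scene0.npz"))
P=lambda n,v:print(n,np.round(v,4).tolist())
Y=((153,150,110),(175,256,256)); R=((118,150,70),(136,256,256))
lt,_,a=mask(t,(220,260,28,40),*Y); ls,_,b=mask(s,(360,205,35,25),*Y); print("lug px",a,b)
ht,ft,na,f=hole(lt);hs,_,nb,_=hole(ls); print(ht,ft,na,hs,nb)
# darkness-weighted eye centroid
def dark(c,x,y,r,d=0):
    g=cv2.cvtColor(c["pixels"],cv2.COLOR_RGB2GRAY).astype(float)
    yy,xx=np.mgrid[:480,:640];k=np.hypot(xx-x,yy-y)<r
    w=np.clip(np.percentile(g[k],70)-15-g,0,None)*k; return np.array([(w*xx).sum(),(w*yy).sum()])/w.sum()
e1=dark(t,236.2,275.2,4);e2=dark(s,380.3,219,4);print(e1,e2)
P("eye top",onz(t,[e1],.074)[0]);P("eye scene",onz(s,[e2],.074)[0]);P("tri",tri(t,e1,s,e2)[0])
cnt=max(cv2.findContours(f,0,1)[0],key=cv2.contourArea);rc=cv2.minAreaRect(cnt);print(rc)
P("lugcorners",onz(t,cv2.boxPoints(rc),.075))
for n,c,bx in(("t",t,(210,228,20,15)),("s",s,(405,205,16,25)),("gt",t,(378,250,20,24)),("gs",s,(250,240,20,30))):
    m,_,k=mask(c,bx,*R);print(n,k,cen(m),cv2.boundingRect(m))
# lens ring: dark-pixel ellipse fit; print V profile
for n,c,x,y,lim in(("top",t,385.3,232.6,(8,15)),("scene",s,374.5-100,281.3,(8,17))):
    v=c["pixels"].max(-1).astype(float)
    pts=[]
    for a in np.arange(0,2*np.pi,.15):
        r=np.arange(4,16,.25); X=(x+r*np.cos(a)).astype(np.float32);Yy=(y+r*np.sin(a)*(1 if n=="top" else .7)).astype(np.float32)
        p=cv2.remap(v.astype(np.float32),X[None],Yy[None],cv2.INTER_LINEAR)[0]; i=np.argmin(p); 
        pts.append((X[i],Yy[i]))
    el=cv2.fitEllipse(np.array(pts,np.float32));print(n,el)
    P("lens",onz(c,[el[0]],.084 if n=="top" else .086)[0])
E
```

```text
lug px 296 194
[235.96296296 274.85185185] [234.43343653 279.21362229] 27 [nan nan] 0
[235.80951402 274.91821638] [380.06489607 219.18267898]
eye top [0.5072, 0.2067, 0.074]
eye scene [0.5099, 0.2025, 0.074]
tri [0.5067, 0.2062, 0.0712]
((234.56163024902344, 279.33563232421875), (14.161978721618652, 23.40822982788086), 20.556045532226562)
lugcorners [[0.4731, 0.2361, 0.075], [0.5304, 0.2174, 0.075], [0.5182, 0.1823, 0.075], [0.4611, 0.2011, 0.075]]
t 33 [221.33333333 236.12121212] (218, 233, 7, 7)
s 25 [412.   219.96] (410, 217, 6, 6)
gt 62 [386.80645161 261.85483871] (383, 258, 9, 9)
gs 83 [259.04819277 254.51807229] (255, 248, 8, 16)
top ((384.9244384765625, 232.49609375), (23.414287567138672, 23.95541000366211), 136.98062133789062)
lens [0.6263, -0.1795, 0.084]
scene ((273.8815002441406, 280.7402648925781), (17.17444610595703, 25.81377410888672), 88.57247924804688)
lens [0.6269, -0.1834, 0.086]h.py:22: RuntimeWarning: invalid value encountered in divide
  M=cv2.moments(m,True); return np.array([M["m10"],M["m01"]])/M["m00"]
```

Call:
hand_motion:
  segments:
    - [[1, 0.05, 0.05, 0, 0, 0, -7], [1, 0.28, 0.32, 0, 0, 0, -14.7], [1, 0.28, 0.32, 0, 0, 0, -14.7], [1, 0.28, 0.32, 0, 0, 0, -14.7], [1, 0.28, 0.32, 0, 0, 0, -14.7], [1, 0.28, 0.32, 0, 0, 0, -14.7], [1, 0.28, 0.32, 0, 0, 0, -14.7], [1, 0.28, 0.32, 0, 0, 0, -14.7]]

```text
time_s: 0.9
tcp_pos: [0.3419, 0.2381, 0.2225]
ee_rot: [[1.0, -0.018, -0.0], [-0.018, -1.0, 0.0], [-0.0, -0.0, -1.0]]
wrist_force: [1.9, 0.9, -0.4]
gripper_width: 0.997
gripper_force: 0.0
```

```bash
cat >> h.py <<'E'
def proj(c,X):
    T=np.linalg.inv(np.array(c["world_from_camera"]));p=np.array(X)@T[:3,:3].T+T[:3,3];p=p*[1,-1,-1]
    return cv2.projectPoints(p.reshape(-1,1,3),np.zeros(3),np.zeros(3),np.array(c["K"]),np.array(c["distortion"]))[0][:,0]
def red(c,x,y,r):
    p=c["pixels"].astype(float);w=np.clip(p[...,0]-1.0*np.maximum(p[...,1],p[...,2])-60,0,None)
    yy,xx=np.mgrid[:480,:640];w*=(abs(xx-x)<r)&(abs(yy-y)<r);return np.array([(w*xx).sum(),(w*yy).sum()])/w.sum()
def tool(target,yaw=None):
    from station import r
    s=r.sense();R=np.array(s["ee_rot"]);d=R.T@(np.array(target)-s["tcp_pos"])
    y=np.degrees(np.arctan2(R[1,0],R[0,0]));print("t",s["time_s"],"tcp",np.round(s["tcp_pos"],4),"yaw",round(y,2),"d_tool",np.round(d,4),"rz",None if yaw is None else round(y-yaw,2))
E
python3 - <<'E'
from h import *
t=dict(np.load("top0.npz"));s=dict(np.load("scene0.npz"))
a=red(t,221,236,6);b=red(s,412,220,6);print(a,b,tri(t,a,s,b))
for z in(.012,.105,.112,.119,.126,.165):print(z,proj(s,[[.6036,.2433,z]]),proj(t,[[.6036,.2433,z]]))
g=s["pixels"].max(-1);print(g[196:210,410:419])
tool([.546,-.180,.2216],-1.1)
E
```

```text
[220.38795656 236.27443238] [412.56184669 219.62456446] (array([0.60259572, 0.24293881, 0.11231724]), np.float64(0.0018399565992582528))
0.012 [[409.78915696 250.15632224]] [[228.10025884 240.59394427]]
0.105 [[412.97711494 221.99938226]] [[221.16383152 236.43449395]]
0.112 [[413.22220386 219.80653898]] [[220.59862412 236.09561379]]
0.119 [[413.46800086 217.60319788]] [[220.02684382 235.75280012]]
0.126 [[413.71450325 215.38931948]] [[219.44837508 235.40598392]]
0.165 [[415.10064799 202.860172  ]] [[216.0974218  233.39709684]]
[[ 96  98 101 106 116 127 140 156 170]
 [108  97  95 100 105 115 122 145 161]
 [116 112 103  95 101 106 122 146 165]
 [122 118 112 108 101 105 136 163 180]
 [124 118 121 113 107 111 137 163 181]
 [124 120 122 125 119 110 122 145 165]
 [138 131 131 143 139 127 115 120 135]
 [166 157 142 153 162 146 118 109 114]
 [171 162 145 137 145 136 109 100 100]
 [157 140 127 120 120 121 108 101 100]
 [158 136 115 112 117 126 124 119 104]
 [173 154 123 112 120 132 135 128 110]
 [179 170 134 116 119 129 127 122 113]
 [173 163 135 119 120 129 121 124 122]]
t 0.9 tcp [0.3419 0.2381 0.2225] yaw -1.06 d_tool [0.2118 0.4143 0.0009] rz 0.04
```

Call:
hand_motion:
  segments:
    - [[1, 0.21, 0.41, 0, 0, 0, 0], [1, 0.21, 0.41, 0, 0, 0, 0], [1, 0.21, 0.41, 0, 0, 0, 0], [1, 0.21, 0.41, 0, 0, 0, 0], [1, 0.21, 0.41, 0, 0, 0, 0], [1, 0.21, 0.41, 0, 0, 0, 0], [1, 0.21, 0.41, 0, 0, 0, 0], [1, 0.21, 0.41, 0, 0, 0, 0]]

```text
time_s: 1.7
tcp_pos: [0.5176, -0.1214, 0.2223]
ee_rot: [[1.0, -0.02, -0.0], [-0.02, -1.0, 0.0], [-0.0, -0.0, -1.0]]
wrist_force: [0.8, 0.5, 0.7]
gripper_width: 1.0
gripper_force: 0.0
```

```bash
python3 - <<'E'
from h import *
tool([.546,-.180,.155],-1.1)
E
```

```text
t 1.7 tcp [ 0.5176 -0.1214  0.2223] yaw -1.12 d_tool [0.0296 0.0581 0.0672] rz -0.02
```

Hover above the grip (tips at 0.155) and check the alignment by camera.

Call:
hand_motion:
  segments:
    - [[1, 0.03, 0.058, 0, 0, 0, 0], [1, 0.03, 0.058, 0.0, 0, 0, 0], [1, 0.03, 0.058, 0.03, 0, 0, 0], [1, 0.03, 0.058, 0.067, 0, 0, 0], [1, 0.03, 0.058, 0.067, 0, 0, 0]]

```text
time_s: 2.2
tcp_pos: [0.5419, -0.177, 0.1502]
ee_rot: [[1.0, -0.021, -0.012], [-0.021, -1.0, 0.002], [-0.012, -0.002, -1.0]]
wrist_force: [-0.1, -0.2, 0.0]
gripper_width: 0.997
gripper_force: 0.0
```

```bash
python3 - <<'E'
from h import *
from station import r
tool([.546,-.180,.094],-1.1)
ims=[]
for n,x,y in(("top",335,200),("scene",210,180)):
    c=r.capture(n);np.savez(n+"1.npz",**c);ims.append(cv2.resize(c["pixels"][y:y+120,x:x+100,::-1],None,fx=4,fy=4,interpolation=2))
cv2.imwrite("pics/h1.png",np.hstack(ims))
E
```

```text
t 2.2 tcp [ 0.5419 -0.177   0.1502] yaw -1.18 d_tool [0.0049 0.0031 0.0561] rz -0.08
```

View pics/h1.png

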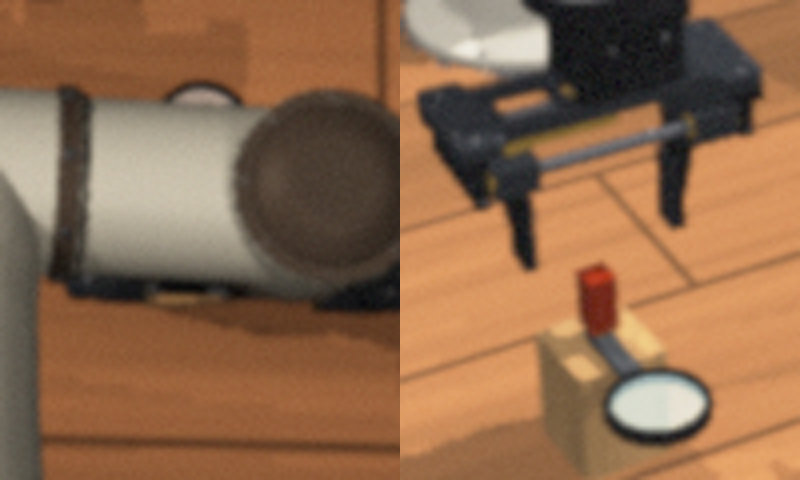

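The gripper sits over the grip. In the scene view the finger tips are at about (241,246) and (278,236), and the top view is blocked by the arm. Next I'll compare the projected TCP with the tips.

Call:
hand_motion:
  segments:
    - [[1, 0, 0, 0, 0, 0, 0], [1, 0, 0, 0, 0, 0, 0]]
  lines: "1,3"

```text
time_s: 2.5
tcp_pos: [0.5473, -0.1776, 0.1577]
ee_rot: [[1.0, -0.018, 0.004], [-0.018, -1.0, -0.001], [0.004, 0.0, -1.0]]
```

```bash
python3 - <<'E'
from h import *
from station import r
tool([.546,-.180,.093],-1.1)
c=r.capture("scene");s=r.sense();R=np.array(s["ee_rot"]);p=np.array(s["tcp_pos"])
print(proj(c,[p,p+.05*R[:,1],p-.05*R[:,1]]))
print("grip top corners pred",proj(c,[[.546,-.18,.132],[.546,-.18,.092]]), red(c,259,254,12))
g=c["pixels"].max(-1)
im=c["pixels"][220:260,225:295,::-1];cv2.imwrite("pics/h2.png",cv2.resize(im,None,fx=10,fy=10,interpolation=2))
E
```

```text
t 2.5 tcp [ 0.5473 -0.1776  0.1577] yaw -1.05 d_tool [-0.0016  0.0024  0.0647] rz 0.05
[[260.32123324 238.60056247]
 [241.08253475 244.19900465]
 [279.10305932 233.14394403]]
grip top corners pred [[259.76777369 247.2871676 ]
 [260.58015277 260.52323253]] [258.98418675 250.57956827]
```

View pics/h2.png

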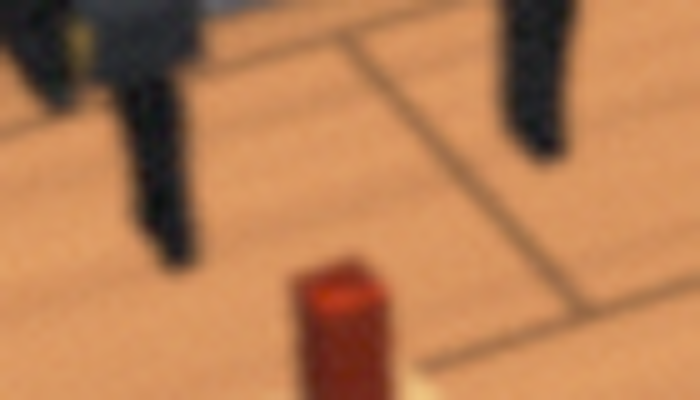

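Fingertips and projection agree to within about a pixel. Descend, then settle.

Call:
hand_motion:
  segments:
    - [[1, -0.001, 0.002, 0.015, 0, 0, 0], [1, -0.001, 0.002, 0.03, 0, 0, 0], [1, -0.001, 0.002, 0.03, 0, 0, 0], [1, -0.001, 0.002, 0.03, 0, 0, 0], [1, -0.001, 0.002, 0.03, 0, 0, 0]]

```text
time_s: 3.05
tcp_pos: [0.5459, -0.1799, 0.1269]
ee_rot: [[1.0, -0.019, 0.002], [-0.019, -1.0, -0.0], [0.002, 0.0, -1.0]]
wrist_force: [0.1, -0.7, 1.4]
gripper_width: 1.002
gripper_force: 0.0
```

```bash
python3 - <<'E'
from h import *
tool([.546,-.180,.093],-1.1)
E
```

```text
t 3.05 tcp [ 0.5459 -0.1799  0.1269] yaw -1.08 d_tool [-0.      0.0001  0.0339] rz 0.02
```

Call:
hand_motion:
  segments:
    - [[1, 0, 0, 0.015, 0, 0, 0], [1, 0, 0, 0.032, 0, 0, 0], [1, 0, 0, 0.032, 0, 0, 0], [1, 0, 0, 0.032, 0, 0, 0], [0.5, 0, 0, 0.032, 0, 0, 0], [0.3, 0, 0, 0.032, 0, 0, 0], [0, 0, 0, 0.032, 0, 0, 0], [0, 0, 0, 0.032, 0, 0, 0]]

```text
time_s: 3.85
tcp_pos: [0.5453, -0.1798, 0.094]
ee_rot: [[1.0, -0.019, 0.001], [-0.019, -1.0, -0.0], [0.001, 0.0, -1.0]]
wrist_force: [-0.8, 0.7, -0.0]
gripper_width: 0.722
gripper_force: 0.0
```

Call:
hand_motion:
  segments:
    - [[0, 0, 0, 0, 0, 0, 0], [0, 0, 0, 0, 0, 0, 0], [0, 0, 0, 0, 0, 0, 0], [0, 0, 0, 0, 0, 0, 0], [0, 0, 0, 0, 0, 0, 0]]

```text
time_s: 4.35
tcp_pos: [0.5451, -0.1798, 0.0935]
ee_rot: [[1.0, -0.019, -0.0], [-0.019, -1.0, -0.0], [-0.0, 0.0, -1.0]]
wrist_force: [1.0, -0.9, 0.6]
gripper_width: 0.266
gripper_force: 0.6
```

```bash
python3 - <<'E'
from h import *
from station import r
tool([.546,-.180,.093],-1.1)
c=r.capture("scene");im=c["pixels"][200:310,205:305,::-1];cv2.imwrite("pics/g.png",cv2.resize(im,None,fx=5,fy=5,interpolation=2))
E
```

```text
t 4.35 tcp [ 0.5451 -0.1798  0.0935] yaw -1.1 d_tool [0.0009 0.0002 0.0005] rz 0.0
```

View pics/g.png

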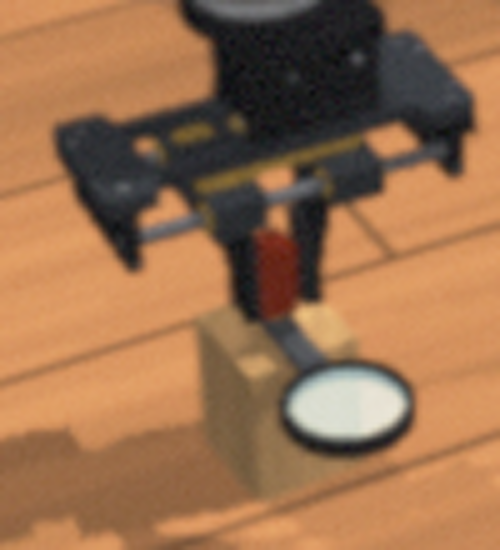

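The red grip is between the fingers and centred on the pads, at about (260,253). Finish closing and lift.

Call:
hand_motion:
  segments:
    - [[0, 0, 0, 0, 0, 0, 0], [0, 0, 0, 0, 0, 0, 0], [0, 0, 0, 0, 0, 0, 0], [0, 0, 0, 0, 0, 0, 0]]

```text
time_s: 4.8
tcp_pos: [0.545, -0.1798, 0.0935]
ee_rot: [[1.0, -0.019, -0.0], [-0.019, -1.0, -0.0], [-0.0, 0.0, -1.0]]
wrist_force: [-1.1, -1.0, 0.5]
gripper_width: 0.23
gripper_force: 29.9
```

Call:
hand_motion:
  segments:
    - [[0, 0, 0, -0.01, 0, 0, 0], [0, 0, 0, -0.04, 0, 0, 0], [0, 0, 0, -0.07, 0, 0, 0], [0, 0, 0, -0.1, 0, 0, 0], [0, 0, 0, -0.1, 0, 0, 0], [0, 0, 0, -0.1, 0, 0, 0], [0, 0, 0, -0.1, 0, 0, 0], [0, 0, 0, -0.1, 0, 0, 0]]

```text
time_s: 5.6
tcp_pos: [0.5442, -0.1797, 0.192]
ee_rot: [[1.0, -0.019, -0.003], [-0.019, -1.0, 0.0], [-0.003, -0.0, -1.0]]
wrist_force: [0.4, -0.5, -2.0]
gripper_width: 0.228
gripper_force: 29.9
```

```bash
python3 - <<'E'
from h import *
tool([.5065,.206,.192],-18.3)
E
```

```text
t 5.6 tcp [ 0.5442 -0.1797  0.192 ] yaw -1.11 d_tool [-4.520e-02 -3.849e-01  3.000e-04] rz 17.19
```

Call:
hand_motion:
  segments:
    - [[0, -0.005, -0.03, 0, 0, 0, 3], [0, -0.04, -0.34, 0, 0, 0, 17.2], [0, -0.04, -0.34, 0, 0, 0, 17.2], [0, -0.04, -0.34, 0, 0, 0, 17.2], [0, -0.04, -0.34, 0, 0, 0, 17.2], [0, -0.04, -0.34, 0, 0, 0, 17.2], [0, -0.04, -0.34, 0, 0, 0, 17.2], [0, -0.04, -0.34, 0, 0, 0, 17.2]]

```text
time_s: 6.4
tcp_pos: [0.511, 0.1646, 0.1926]
ee_rot: [[0.951, -0.31, -0.001], [-0.31, -0.951, -0.0], [-0.001, 0.0, -1.0]]
wrist_force: [-0.0, -0.2, -1.3]
gripper_width: 0.228
gripper_force: 29.9
```

Call:
hand_motion:
  segments:
    - [[0, 0, 0, 0, 0, 0, 0], [0, 0, 0, 0, 0, 0, 0], [0, 0, 0, 0, 0, 0, 0]]

```text
time_s: 6.7
tcp_pos: [0.5115, 0.1596, 0.1931]
ee_rot: [[0.949, -0.316, -0.001], [-0.316, -0.949, -0.001], [-0.001, 0.001, -1.0]]
wrist_force: [-0.5, 0.2, -1.6]
gripper_width: 0.231
gripper_force: 29.9
```

```bash
python3 - <<'E'
from h import *
tool([.5065,.206,.192],-18.3)
E
```

```text
t 6.7 tcp [0.5115 0.1596 0.1931] yaw -18.39 d_tool [-0.0194 -0.0425  0.0011] rz -0.09
```

Call:
hand_motion:
  segments:
    - [[0, -0.01, -0.02, 0, 0, 0, 0], [0, -0.0195, -0.0425, 0.001, 0, 0, 0], [0, -0.0195, -0.0425, 0.001, 0, 0, 0], [0, -0.0195, -0.0425, 0.001, 0, 0, 0], [0, -0.0195, -0.0425, 0.001, 0, 0, 0], [0, -0.0195, -0.0425, 0.001, 0, 0, 0]]

```text
time_s: 7.3
tcp_pos: [0.5066, 0.2062, 0.1926]
ee_rot: [[0.949, -0.315, -0.0], [-0.315, -0.949, -0.0], [-0.0, 0.0, -1.0]]
wrist_force: [0.5, 0.4, -1.4]
gripper_width: 0.227
gripper_force: 29.9
```

```bash
python3 - <<'E'
from h import *
from station import r
tool([.5065,.206,.192],-18.3)
ims=[]
for n,x,y in(("top",190,190),("scene",330,140)):
    c=r.capture(n);np.savez(n+"2.npz",**c);ims.append(cv2.resize(c["pixels"][y:y+130,x:x+100,::-1],None,fx=4,fy=4,interpolation=2))
cv2.imwrite("pics/i1.png",np.hstack(ims))
E
```

```text
t 7.3 tcp [0.5066 0.2062 0.1926] yaw -18.39 d_tool [0.     0.0002 0.0006] rz -0.09
```

View pics/i1.png

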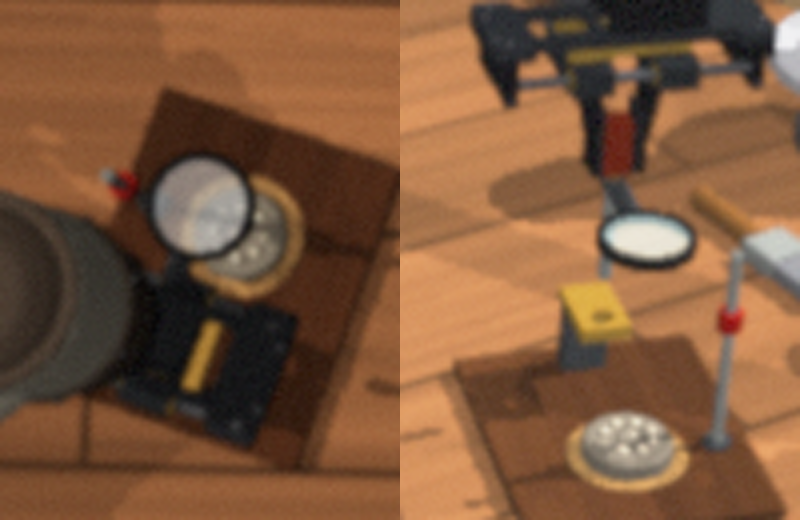

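The loupe hangs over the stand. The lens is at about (240,241) in top and (392,200) in scene, and the eye is visible at about (380,219). Now measure the lens against the eye in each view separately, which cancels the camera bias.

```bash
cat >> h.py <<'E'
def ring(c,x,y,asp,rmax=16,rmin=6):
    v=c["pixels"].max(-1).astype(np.float32);pts=[]
    for a in np.arange(0,2*np.pi,.1):
        r=np.arange(rmin,rmax,.2);X=(x+r*np.cos(a)).astype(np.float32);Y=(y+r*asp*np.sin(a)).astype(np.float32)
        p=cv2.remap(v,X[None],Y[None],cv2.INTER_LINEAR)[0];i=np.argmin(p);pts.append((X[i],Y[i]))
    pts=np.array(pts,np.float32)
    for _ in range(3):
        el=cv2.fitEllipseDirect(pts);(cx,cy),(A,B),th=el;th=np.radians(th)
        q=(pts-[cx,cy])@np.array([[np.cos(th),-np.sin(th)],[np.sin(th),np.cos(th)]])
        k=abs(np.hypot(q[:,0]/(A/2),q[:,1]/(B/2))-1)<.12
        if k.sum()>12: pts=pts[k]
    return el,len(pts)
E
python3 - <<'E'
from h import *
from station import r
s=r.sense();R=np.array(s["ee_rot"]);p=np.array(s["tcp_pos"]);zl=p[2]-.0095
pl=p+[0,0,-.0095]+R[:,0]*.081;print("pred lens",pl)
t=dict(np.load("top2.npz"));c=dict(np.load("scene2.npz"))
et,es=np.array([235.81,274.92]),np.array([380.06,219.18])
for n,cc,x,y,a,e in(("top",t,240.2,241.5,1,et),("scene",c,391.75,200,.62,es)):
    el,k=ring(cc,x,y,a,15,8);L=onz(cc,[el[0]],zl)[0];E=onz(cc,[e],.074)[0]
    print(n,el,k,"lens",L,"eye",E,"stem-eye",(L-R[:,0]*.08-E)[:2],"in tool",R.T@(L-R[:,0]*.08-E))
    print(" pred px",proj(cc,[pl]))
x1=ring(t,240.2,241.5,1,15,8)[0][0];x2=ring(c,391.75,200,.62,15,8)[0][0]
print("lens tri",tri(t,x1,c,x2),"zl",zl)
# stem visible in scene between lens and lug: measure column centroid rows 202..207
g=c["pixels"][200:214,374:386].max(-1);print(g)
print("stem pred",proj(c,[p+R[:,0]*.001+[0,0,-h] for h in(.06,.07,.0875)]))
E
```

```text
pred lens [0.58344713 0.18109456 0.1831167 ]
top ((239.46669006347656, 241.02464294433594), (25.67306137084961, 26.634204864501953), 28.57713508605957) 63 lens [0.58417739 0.18231706 0.18311626] eye [0.50717551 0.20670062 0.074     ] stem-eye [0.00107482 0.00081729] in tool [ 0.00076325 -0.00110707 -0.10911588]
 pred px [[239.96257227 241.33877061]]
scene ((391.1237487792969, 199.0746307373047), (13.732749938964844, 23.50678062438965), 96.21487426757812) 63 lens [0.58158357 0.17975438 0.18311626] eye [0.50990233 0.20252863 0.074     ] stem-eye [-0.00424581  0.0024266 ] in tool [-0.00479345 -0.00095839 -0.1091159 ]
 pred px [[391.96128208 199.27102278]]
lens tri (array([0.58317053, 0.18065184, 0.18399542]), np.float64(0.003459566702682087)) zl 0.18311625585057653
[[215 216 216 214 186 110  61 108 168 216 232 236]
 [214 217 220 218 200 124  52  63 114 178 222 230]
 [204 208 216 219 212 149  78  42  66 115 162 197]
 [199 203 207 210 209 171 101  50  41  55  91 124]
 [198 196 195 196 193 165 118  72  55  43  45  62]
 [192 192 191 190 185 156 119  98  94  90  72  54]
 [187 184 184 186 177 151 118 113 129 148 138 110]
 [186 185 185 186 180 149 121 116 141 174 176 166]
 [189 187 189 191 182 155 122 120 145 177 184 181]
 [190 191 192 192 192 176 150 145 161 181 186 187]
 [199 198 202 203 205 202 196 192 190 187 191 192]
 [216 216 217 219 218 216 217 218 211 198 193 194]
 [221 222 222 221 223 223 223 222 216 205 194 188]
 [223 222 222 225 224 223 222 222 221 209 195 185]]
stem pred [[382.04494803 200.42139567]
 [381.81103144 203.54201375]
 [381.40393438 208.95451219]]
```

Top and scene agree laterally, and the top view puts the stem within about 1.3 mm of the eye. Apply a small correction, then descend in stages while watching the force.

Call:
hand_motion:
  segments:
    - [[0, -0.0005, 0.0008, 0.01, 0, 0, 0], [0, -0.0005, 0.0008, 0.02, 0, 0, 0], [0, -0.0005, 0.0008, 0.026, 0, 0, 0], [0, -0.0005, 0.0008, 0.026, 0, 0, 0], [0, -0.0005, 0.0008, 0.026, 0, 0, 0]]

```text
time_s: 7.9
tcp_pos: [0.5058, 0.2068, 0.1663]
ee_rot: [[0.95, -0.314, -0.0], [-0.314, -0.95, -0.001], [-0.0, 0.001, -1.0]]
wrist_force: [0.1, 0.6, -0.6]
gripper_width: 0.225
gripper_force: 29.9
```

```bash
python3 - <<'E'
from h import *
from station import r
tool([.5070,.2055,.15],-18.3)
c=r.capture("scene");im=c["pixels"][180:260,340:440,::-1];cv2.imwrite("pics/i2.png",cv2.resize(im,None,fx=7,fy=7,interpolation=2))
E
```

```text
t 7.9 tcp [0.5058 0.2068 0.1663] yaw -18.29 d_tool [0.0015 0.0008 0.0163] rz 0.01
```

View pics/i2.png

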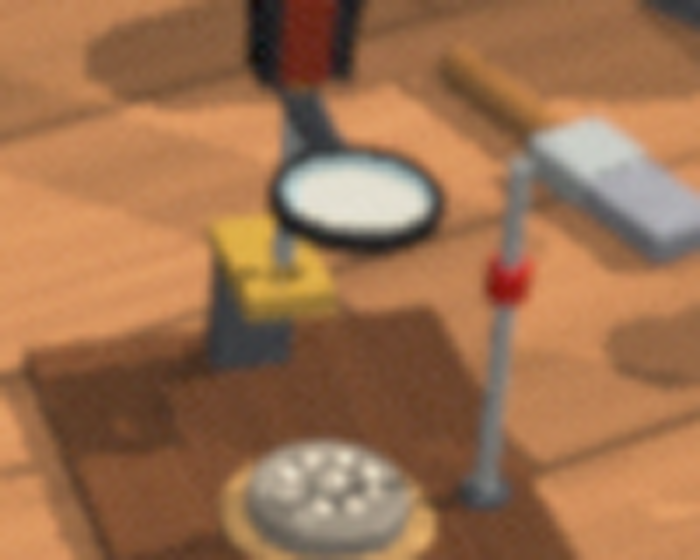

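The stem tip at ≈(380.6,218) sits in the hole at ≈(380,219). Continue down.

Call:
hand_motion:
  segments:
    - [[0, 0.001, 0.0005, 0.003, 0, 0, 0], [0, 0.001, 0.0005, 0.006, 0, 0, 0], [0, 0.001, 0.0005, 0.01, 0, 0, 0], [0, 0.001, 0.0005, 0.013, 0, 0, 0], [0, 0.001, 0.0005, 0.013, 0, 0, 0], [0, 0.001, 0.0005, 0.013, 0, 0, 0]]

```text
time_s: 8.55
tcp_pos: [0.5066, 0.2059, 0.1535]
ee_rot: [[0.949, -0.314, -0.0], [-0.314, -0.949, -0.0], [-0.0, 0.0, -1.0]]
wrist_force: [0.6, -1.0, -1.4]
gripper_width: 0.225
gripper_force: 29.9
```

```bash
python3 - <<'E'
from h import *
tool([.5067,.2057,.1235],-18.3)
E
```

```text
t 8.55 tcp [0.5066 0.2059 0.1535] yaw -18.3 d_tool [0.0002 0.0002 0.03  ] rz 0.0
```

No contact force, and the tip is 9 mm below the lug top. Go down to near focal height.

Call:
hand_motion:
  segments:
    - [[0, 0, 0, 0.005, 0, 0, 0], [0, 0, 0, 0.012, 0, 0, 0], [0, 0, 0, 0.02, 0, 0, 0], [0, 0, 0, 0.028, 0, 0, 0], [0, 0, 0, 0.028, 0, 0, 0], [0, 0, 0, 0.028, 0, 0, 0], [0, 0, 0, 0.028, 0, 0, 0]]

```text
time_s: 9.25
tcp_pos: [0.5068, 0.2061, 0.1258]
ee_rot: [[0.949, -0.314, 0.001], [-0.314, -0.949, 0.0], [0.0, -0.0, -1.0]]
wrist_force: [0.3, 0.2, -1.2]
gripper_width: 0.228
gripper_force: 29.9
```

```bash
python3 - <<'E'
from h import *
from station import r
tool([.5067,.2057,.1235],-18.3)
s=r.sense();R=np.array(s["ee_rot"]);p=np.array(s["tcp_pos"])
ims=[]
for n,x,y in(("top",200,205),("scene",345,175)):
    c=r.capture(n);np.savez(n+"3.npz",**c);ims.append(cv2.resize(c["pixels"][y:y+100,x:x+100,::-1],None,fx=4,fy=4,interpolation=2))
cv2.imwrite("pics/f.png",np.hstack(ims))
print("pred lens",proj(c,[p+[0,0,-.0095]+R[:,0]*.081]),"collar",red(c,412,220,6))
E
```

```text
t 9.25 tcp [0.5068 0.2061 0.1258] yaw -18.29 d_tool [0.     0.0004 0.0023] rz 0.01
pred lens [[390.03727883 221.03261902]] collar [412.75591883 219.59864713]
```

View pics/f.png

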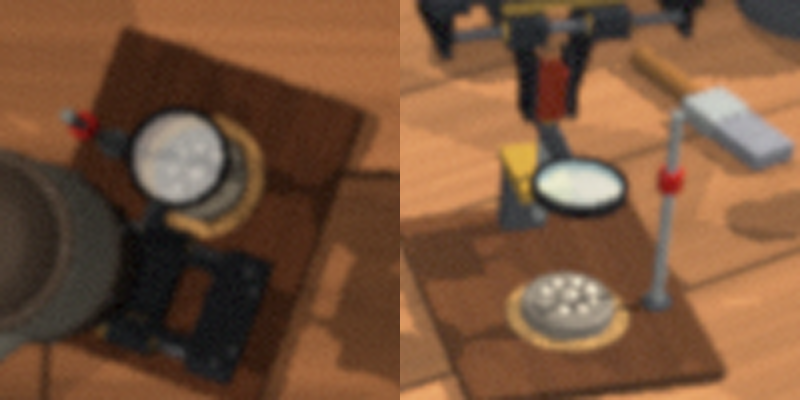

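The lens is over the medallion at ≈(245,244) in top and (390,221) in scene, and the collar is unmoved at (412.7,219.6). Now a numeric check.

```bash
python3 - <<'E'
from h import *
t=dict(np.load("top3.npz"));c=dict(np.load("scene3.npz"))
el,k=ring(t,244.5,244,1,14,8);e2,k2=ring(c,389.6,221,.62,14,8)
x1,x2=el[0],e2[0];print(el,k,e2,k2)
z=.1163
print("lens top",onz(t,[x1],z),"scene",onz(c,[x2],z),"tri",tri(t,x1,c,x2))
a=red(t,221,236,6);b=red(c,412,220,6);print("collar",a,b,tri(t,a,c,b))
m=np.array([.5828,.1804]);print("off med",onz(t,[x1],z)[0,:2]-m)
E
```

```text
((243.85044860839844, 244.017822265625), (24.629037857055664, 25.626901626586914), 55.613983154296875) 63 ((389.2721862792969, 221.02703857421875), (13.98481559753418, 23.297189712524414), 96.08234405517578) 61
lens top [[0.58419061 0.18238204 0.1163    ]] scene [[0.58267726 0.17895046 0.1163    ]] tri (array([0.58323103, 0.18077493, 0.11635368]), np.float64(0.0036550085272514703))
collar [220.33687943 236.07801418] [412.75591883 219.59864713] (array([0.60309822, 0.24309035, 0.11262119]), np.float64(0.0017003299225946333))
off med [0.00139061 0.00198204]
```

Height calibration checks out (lens triangulates at 0.1164 m, as expected). The collar is at about 0.113, so lower by 3 mm and hold.

Call:
hand_motion:
  segments:
    - [[0, 0, 0.0005, 0.0015, 0, 0, 0], [0, 0, 0.0005, 0.003, 0, 0, 0], [0, 0, 0.0005, 0.003, 0, 0, 0], [0, 0, 0.0005, 0.003, 0, 0, 0], [0, 0, 0.0005, 0.003, 0, 0, 0], [0, 0, 0.0005, 0.003, 0, 0, 0], [0, 0, 0.0005, 0.003, 0, 0, 0], [0, 0, 0.0005, 0.003, 0, 0, 0]]

```text
time_s: 10.15
tcp_pos: [0.5064, 0.2055, 0.1226]
ee_rot: [[0.949, -0.314, 0.0], [-0.314, -0.949, 0.0], [0.0, -0.0, -1.0]]
wrist_force: [0.1, 0.2, -1.3]
gripper_width: 0.229
gripper_force: 29.9
```

Call:
hand_motion:
  segments:
    - [[0, 0, 0, 0, 0, 0, 0], [0, 0, 0, 0, 0, 0, 0], [0, 0, 0, 0, 0, 0, 0], [0, 0, 0, 0, 0, 0, 0]]

```text
time_s: 10.55
tcp_pos: [0.5064, 0.2055, 0.1226]
ee_rot: [[0.949, -0.314, -0.0], [-0.314, -0.949, 0.0], [-0.0, -0.0, -1.0]]
wrist_force: [-0.4, -0.0, -2.5]
gripper_width: 0.228
gripper_force: 29.9
```

```bash
python3 - <<'E'
from station import r
import numpy as np
s=r.sense();print(s["tcp_pos"],np.abs(s["joint_velocities"]).max())
if abs(s["tcp_pos"][2]-.123)<.003: print(r.finish_job())
E
```

```text
[0.50638905 0.20551153 0.12255244] 0.07716147055517275
the job is handed in; nothing more can be done
None
```

I handed the job in at about 10.6 s with the loupe still held steady: by my measurements the stem is through the eye and the lens about 2–3 mm off the medallion's centre, at 0.113 m like the collar; the interface returned no verdict.

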